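Sort the full cutter tins from the empty ones by feel

ROBOT

A 7-joint arm with a two-finger parallel gripper is mounted at the origin on the work surface. World frame = base frame: x ahead of the robot, y to its left, z up, the work surface at z = 0. Lengths are in m, angles in rad, forces in N, time in s.
With the tool pointing down it reaches from about 0.4 to 0.85 m from the base axis. Payload 10.4 kg.
Tool frame: the origin (TCP) lies on the front face of the gripper's body, between the roots of the fingers; the fingertips stand 70 mm ahead of it and the grasp point (between the pads) lies 51 mm ahead of it (grasp_offset is the distance from the TCP to the grasp point, in m); z points along the fingers, y is the direction in which the jaws open and shut (so a half turn about z gives the same grasp; the last joint's range is limited). The gripper opens to 87 mm and grips with 3 to 60 N. Pads are 19 mm wide; open, the fingers measure 117 mm over their backs; the gripper's body (75 mm by 190 mm) begins 51 mm behind the grasp point.
Start: joints at [-1.166, 0.332, -0.065, 1.46, 0.022, 1.35, -0.088], TCP at [0.259, 0.569, 0.292] pointing down, gripper open.
Joint ranges: [-2.6, 2.6], [-0.5, 2.12], [-1.47, 1.34], [0.16, 2.42], [-1.27, 4.41], [0.06, 2.06], [-2.6, 2.6]. Speed limits (rad/s): [2.22, 2.22, 2.79, 2.79, 3.14, 3.14, 3.14].

INTERFACE

Orientations are given as a unit quaternion [x, y, z, w].
In Python, from bench import * gives the robot as it stands. The module is installed in compiled form; this text tells all that it offers.
- The arm moves only by the tool arm_command, never from a script. Its argument "commands" is a list of rows, each a list of 3 entries, a list of its own where there are three numbers: the opening in per cent of the stroke, from 0 (shut) to 100 (fully open), then the shift along the tool's x, y, z in m, then the turn, a rotation vector about the tool's x, y, z in rad. A call has exactly 10 rows; each row is the pose to reach, as a shift and turn from the pose commanded when the call began, along the tool's axes at that moment; what a row does not reach only later rows make up. A row lasts 1/12 s, in which the tool goes at most 41.7 mm and 7.16 degrees, less where a joint would pass 70% of its speed; a pose out of reach is approached as far as the arm can. A call with a gripper value outside its range is refused whole. The fingers move at their own pace and stop on an object; "squeeze" is the grip in N (left out, the last holds). Time passes only in rows, so rows that repeat a pose let the fingers close, or fill a call up. It gives the time, the measured TCP pose, the force and the opening at its end, in the units of the state.
- read_state(): the state, without advancing time (a new reading comes with each control period).
- camera(name): name is "side" or "top" or "wrist"; returns a dict with "pixels" (420x560x3 uint8, red, green, blue), "fx", "fy", "cx", "cy" (pixels), "rvec" (rotation vector, rad) and "tvec" (3), from world to camera coordinates, as OpenCV has them; the wrist camera has in their place "mount" (4x4, takes a point from camera to tool coordinates, whose origin is the TCP and whose axes are the flange's). Camera axes: x right, y down, z forward; pixel columns grow to the right and rows downward; lengths in m; the calibration is good to about 2 mm. A picture is of the moment at which its call begins: read the wrist's pose just before it. There is no depth.
- close_job(): hands the job in, once; it reports no verdict.
The state is a dict: "time": time; "joint_positions": joint angles; "joint_vel": joint speeds; "joint_torque": joint torques, N m; "ee_pos": TCP position; "eef_rot": TCP orientation; "ft_force": force on the tool from outside, world axes, zero at the start; "torque": the same for the moment, N m; "width": finger opening in m.
Only numpy, scipy, OpenCV 4.12 (cv2) and the standard library are available. Lean on these libraries where they do the work, as an engineer would, in place of code of your own. Each camera call takes 0.05 s, during which the arm holds its last target.

TASK

Three identical shut metal tins stand on the blue mat; some still hold a set of steel vegetable cutters and some are empty, and only their weight tells, so lift them to feel which is which. Stand each full tin upright in a bay of the white two-bay caddy (one tin to a bay) and each empty tin upright on the floor of the aluminium sheet pan for washing. Set the tins down rather than dropping them, let go, and leave the bowl, the paper tray and the apple where they are.

Things in the scene. Friction and masses are not known exactly. Their poses are not given: they have to be found in the camera images.
- tin_a: one of three identical plain metal cutter tins, a box 98 mm long (its x axis) x 56 mm wide (its y axis) over the lid and 80 mm tall, standing upright. Origin: centre of its underside; z up. The lid (top 14 mm) fits tight and stays shut; the body below it is 96 x 54 mm. Empty it weighs 110 to 170 g, with its cutter set inside 440 to 630 g; the contents cannot be seen and shift by 2 to 3 mm at most. Any tin may be full or empty; one or two of the three are full.
- tin_b: one of three identical plain metal cutter tins, a box 98 mm long (its x axis) x 56 mm wide (its y axis) over the lid and 80 mm tall, standing upright. Origin: centre of its underside; z up. The lid (top 14 mm) fits tight and stays shut; the body below it is 96 x 54 mm. Empty it weighs 110 to 170 g, with its cutter set inside 440 to 630 g; the contents cannot be seen and shift by 2 to 3 mm at most. Any tin may be full or empty; one or two of the three are full.
- tin_c: one of three identical plain metal cutter tins, a box 98 mm long (its x axis) x 56 mm wide (its y axis) over the lid and 80 mm tall, standing upright. Origin: centre of its underside; z up. The lid (top 14 mm) fits tight and stays shut; the body below it is 96 x 54 mm. Empty it weighs 110 to 170 g, with its cutter set inside 440 to 630 g; the contents cannot be seen and shift by 2 to 3 mm at most. Any tin may be full or empty; one or two of the three are full.
- caddy: white plastic caddy, fixed to the table on the robot's left or right: an open box 243 mm long (its x axis) x 80 mm wide (its y axis) x 30 mm high, walls, floor and the one middle divider 5 mm thick, making two bays end to end, each 114 x 70 mm inside with the tin's long side along the caddy's length. Origin: centre of its underside.
- bay_near (a point): centre of the inner floor of the caddy bay at the caddy's -x end, 5 mm above the table; axes as the caddy's
- bay_far (a point): centre of the inner floor of the caddy bay at the caddy's +x end, 5 mm above the table; axes as the caddy's
- pan: shallow aluminium sheet pan, fixed to the table on the side opposite the caddy: 250 mm long (its x axis) x 190 mm wide (its y axis), rim 20 mm high and turned out about 6 mm, floor and walls 3 mm thick. Origin: centre of its underside; room for two tins.
- bowl: bystander: white mixing bowl, 160 mm wide, 75 mm high, beyond the mat. Origin: centre of its underside.
- boat: bystander: open white paper food tray, 120 x 85 x 35 mm. Origin: centre of its underside.
- apple: bystander: dark red apple, 74 mm wide, 64 mm high. Origin: centre of its underside.
Things that resemble listed ones, but are neither listed nor needed, are in the scene too. What is shaped like the tin_c but purple is not meant. What is shaped like the tin_b but turquoise is not meant.

How it is judged:
At the end, for the whole second after the job is handed in: Each full tin (bearing with over 2.9 N) stands upright within 0.1 rad and still on the floor of a caddy bay; each empty tin (bearing with under 2.9 N) stands upright and still on the floor of the pan, inside its rim (angle between each of tin_a, tin_b, tin_c's own z axis and vertical below 0.1 rad and linear speed of each of tin_a, tin_b, tin_c below 0.02 m/s and ((contact force between tin_a and caddy above 2.9 N and x of tin_a in the frame of caddy between -0.115 and 0.115 m and y of tin_a in the frame of caddy between -0.03 and 0.03 m and z of tin_a in the frame of caddy between -0.005 and 0.013 m) or (contact force between tin_a and pan between 0.3 and 2.9 N and x of tin_a in the frame of pan between -0.115 and 0.115 m and y of tin_a in the frame of pan between -0.085 and 0.085 m and z of tin_a in the frame of pan between -0.005 and 0.011 m)) and ((contact force between tin_b and caddy above 2.9 N and x of tin_b in the frame of caddy between -0.115 and 0.115 m and y of tin_b in the frame of caddy between -0.03 and 0.03 m and z of tin_b in the frame of caddy between -0.005 and 0.013 m) or (contact force between tin_b and pan between 0.3 and 2.9 N and x of tin_b in the frame of pan between -0.115 and 0.115 m and y of tin_b in the frame of pan between -0.085 and 0.085 m and z of tin_b in the frame of pan between -0.005 and 0.011 m)) and ((contact force between tin_c and caddy above 2.9 N and x of tin_c in the frame of caddy between -0.115 and 0.115 m and y of tin_c in the frame of caddy between -0.03 and 0.03 m and z of tin_c in the frame of caddy between -0.005 and 0.013 m) or (contact force between tin_c and pan between 0.3 and 2.9 N and x of tin_c in the frame of pan between -0.115 and 0.115 m and y of tin_c in the frame of pan between -0.085 and 0.085 m and z of tin_c in the frame of pan between -0.005 and 0.011 m))); the robot touches nothing.
It fails at once if mixing bowl was shifted by more than 40 mm (distance of bowl from where it was at the start of the episode above 0.04 m).
It fails at once if paper food tray was shifted by more than 40 mm (distance of boat from where it was at the start of the episode above 0.04 m).
It fails at once if apple was shifted by more than 40 mm (distance of apple from where it was at the start of the episode above 0.04 m).
It fails at once if a tin was dropped (falling faster than 0.5 m/s out of the fingers, about 13 mm of fall) ((contact force between tin_a and the arm below 0.05 N and contact force between tin_a and the fingers below 0.05 N and linear speed of tin_a above 0.5 m/s) or (contact force between tin_b and the arm below 0.05 N and contact force between tin_b and the fingers below 0.05 N and linear speed of tin_b above 0.5 m/s) or (contact force between tin_c and the arm below 0.05 N and contact force between tin_c and the fingers below 0.05 N and linear speed of tin_c above 0.5 m/s)).
It also fails if it takes over 72 s, if anything falls off the work surface, if the arm or the gripper's body presses on something with over 40 N, if the wrist force passes 120 N, or if a joint passes its speed limit or range.

## Working session

There is one attempt and no reset: what is moved stays moved. The work goes in short steps, Python scripts to look and compute and a tool call to move; the robot and the scene stay as the last step left them, time stands still between calls to the robot, and variables do not carry over. Pictures are saved under pics/ and viewed, and the job is handed in when it is done.

Besides the shell and the picture viewer there is one more tool, called by a JSON object that holds its "name" and its "arguments". arm_command: Moves the arm, as the interface text tells. Its arguments: {"type":"object","properties":{"commands":{"type":"array","items":{"type":"array"}},"squeeze":{"type":"number"}},"required":["commands"]}

```bash
mkdir -p pics; cat > h.py <<'E'
from bench import *
import numpy as np, cv2
from scipy.spatial.transform import Rotation as R
def save(name,fn):
    c=camera(name); cv2.imwrite('pics/'+fn,c['pixels'][:,:,::-1]); return c
def ray(c,u,v,z):
    Rm=R.from_rotvec(np.ravel(c['rvec'])).as_matrix(); t=np.ravel(c['tvec'])
    o=-Rm.T@t; d=Rm.T@np.array([(u-c['cx'])/c['fx'],(v-c['cy'])/c['fy'],1])
    return o+d*(z-o[2])/d[2]
def proj(c,P):
    Rm=R.from_rotvec(np.ravel(c['rvec'])).as_matrix(); p=Rm@np.array(P)+np.ravel(c['tvec'])
    return c['fx']*p[0]/p[2]+c['cx'],c['fy']*p[1]/p[2]+c['cy']
E
python3 - <<'E'
from h import *
import pickle
s=read_state()
for k in s: print(k,np.round(s[k],3))
for n in ['top','side','wrist']:
    c=save(n,n+'0.png'); pickle.dump(c,open(n+'0.pkl','wb')); print({k:np.round(v,3).tolist() for k,v in c.items() if k!='pixels'})
E
```

```text
time 0.0
joint_positions [-1.166  0.333 -0.065  1.461  0.022  1.35  -0.088]
joint_vel [-0.001 -0.001  0.001  0.001 -0.001  0.002  0.001]
joint_torque [-0.0000e+00 -6.2328e+01  2.5000e-02 -3.8989e+01 -6.1000e-02  4.0000e-02
  0.0000e+00]
ee_pos [0.259 0.568 0.291]
eef_rot [ 0.212  0.977 -0.001 -0.   ]
ft_force [-0.14  -0.286  0.272]
torque [ 0.037 -0.06   0.02 ]
width 0.087
{'fx': 391.968, 'fy': 391.968, 'cx': 276.631, 'cy': 211.685, 'rvec': [2.163, -2.192, 0.06], 'tvec': [-0.075, 0.571, 1.068]}
{'fx': 400.288, 'fy': 400.288, 'cx': 284.328, 'cy': 207.629, 'rvec': [2.193, -0.173, 0.096], 'tvec': [-0.583, 0.022, 1.23]}
{'fx': 301.315, 'fy': 301.315, 'cx': 281.756, 'cy': 212.948, 'mount': [[0.0, -0.97, -0.244, 0.066], [1.0, -0.0, 0.001, 0.001], [-0.001, -0.244, 0.97, -0.094], [0.0, 0.0, 0.0, 1.0]]}
```

View pics/top0.png

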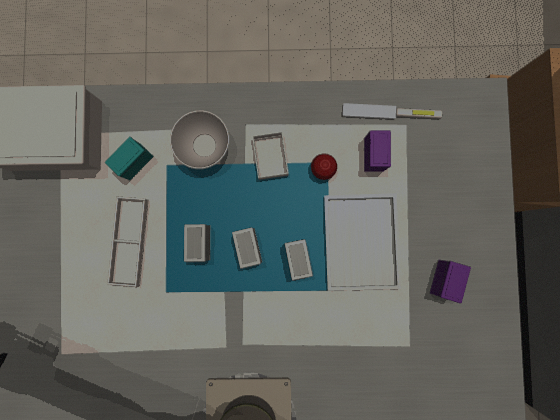

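View pics/side0.png

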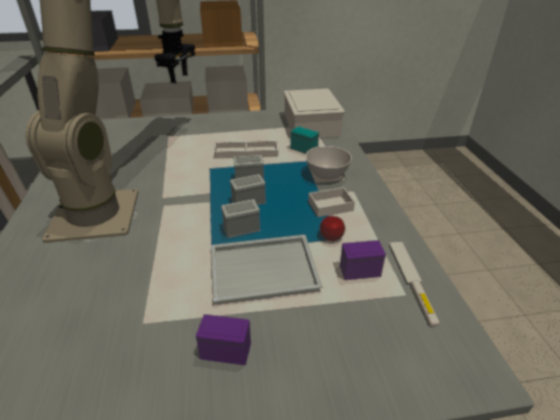

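View pics/wrist0.png

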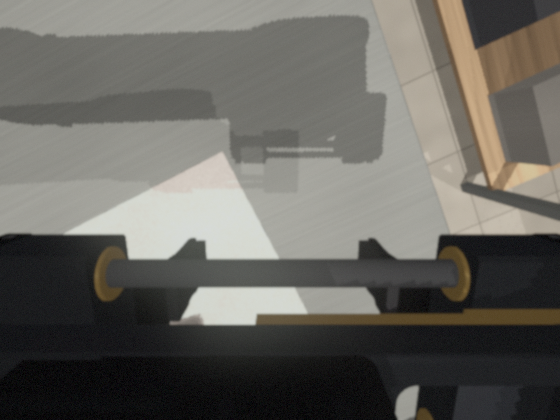

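```bash
python3 - <<'E'
from h import *
import pickle
c=pickle.load(open('top0.pkl','rb'))
im=c['pixels'][:,:,::-1].copy()
cv2.imwrite('pics/crop0.png',cv2.resize(im[180:300,95:405],None,fx=2.58,fy=2.58,interpolation=cv2.INTER_CUBIC))
hsv=cv2.cvtColor(im,cv2.COLOR_BGR2HSV)
roi=np.zeros(im.shape[:2],np.uint8); roi[205:290,170:323]=1
m=((hsv[...,1]<70)&(roi>0)).astype(np.uint8)*255
cv2.imwrite('pics/mask0.png',m)
for k in cv2.findContours(m,cv2.RETR_EXTERNAL,cv2.CHAIN_APPROX_NONE)[0]:
    if cv2.contourArea(k)<200: continue
    r=cv2.minAreaRect(k); b=cv2.boxPoints(r)
    print('rect',np.round(r[0],1),np.round(r[1],1),round(r[2],1))
    P=np.array([ray(c,*p,0.08) for p in b])
    print(np.round(P[:,:2],3).tolist(),'ctr',P.mean(0).round(4),[round(float(np.linalg.norm(P[i]-P[i-1])),3) for i in range(4)])
E
```

```text
rect [298.3 259.4] [38.2 21.6] 78.7
[[0.485, -0.102], [0.495, -0.157], [0.398, -0.175], [0.388, -0.12]] ctr [ 0.4412 -0.1382  0.08  ] [0.099, 0.056, 0.099, 0.056]
rect [246.8 247.5] [38.  23.2] 77.0
[[0.516, 0.036], [0.528, -0.023], [0.432, -0.045], [0.419, 0.014]] ctr [ 0.4738 -0.0046  0.08  ] [0.099, 0.061, 0.099, 0.06]
rect [197.  242.5] [37. 26.] 90.0
[[0.537, 0.16], [0.536, 0.092], [0.44, 0.092], [0.441, 0.16]] ctr [0.4884 0.1258 0.08  ] [0.097, 0.068, 0.096, 0.068]
```

View pics/crop0.png

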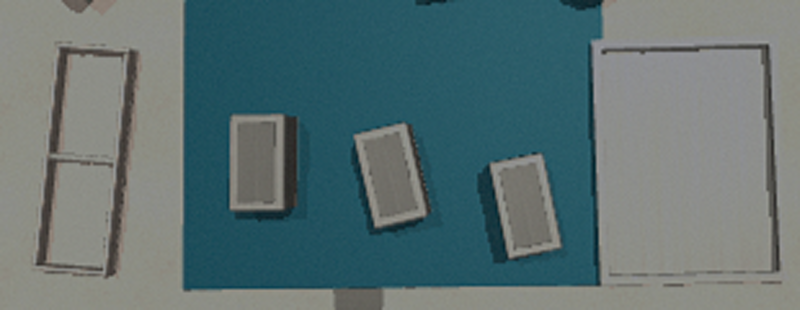

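View pics/mask0.png

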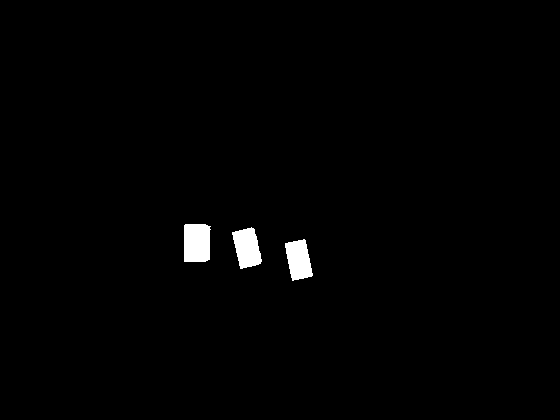

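```bash
python3 - <<'E'
from h import *
import pickle
c=pickle.load(open('top0.pkl','rb'))
im=c['pixels'][:,:,::-1].copy()
Rm=R.from_rotvec(np.ravel(c['rvec'])).as_matrix();print('cam',-Rm.T@np.ravel(c['tvec']))
g=im.max(2).astype(int); hsv=cv2.cvtColor(im,cv2.COLOR_BGR2HSV)
a=cv2.resize(im[190:295,100:155],None,fx=5.5,fy=5.5,interpolation=cv2.INTER_NEAREST)
b=cv2.resize(im[190:295,315:405],None,fx=5.5,fy=5.5,interpolation=cv2.INTER_NEAREST)
cv2.imwrite('pics/cp.png',cv2.convertScaleAbs(np.hstack([a,b])[:600,:800],alpha=1.4))
roi=np.zeros(g.shape,bool); roi[205:290,170:323]=1
for th in (85,95,105):
  m=((hsv[...,1]<70)&roi&(g>th)).astype(np.uint8)*255
  for k in cv2.findContours(m,cv2.RETR_EXTERNAL,cv2.CHAIN_APPROX_NONE)[0]:
    if cv2.contourArea(k)<200: continue
    r=cv2.minAreaRect(k); bx=cv2.boxPoints(r)
    P=np.array([ray(c,*p,0.08) for p in bx])
    ls=[P[i]-P[i-1] for i in range(4)]; l=max(ls,key=np.linalg.norm)
    print(th,'ctr',P.mean(0).round(4),'yaw',np.degrees(np.arctan2(l[1],l[0])).round(1)%180,[round(float(np.linalg.norm(x)),3) for x in ls[:2]])
E
```

```text
cam [ 0.49271397 -0.09945341  1.10489664]
85 ctr [ 0.4419 -0.1383  0.08  ] yaw 10.9 [0.097, 0.055]
85 ctr [ 0.4742 -0.002   0.08  ] yaw 13.0 [0.097, 0.055]
85 ctr [0.4885 0.1337 0.08  ] yaw 0.2 [0.097, 0.053]
95 ctr [ 0.4419 -0.1381  0.08  ] yaw 10.5 [0.096, 0.054]
95 ctr [ 0.4744 -0.0021  0.08  ] yaw 12.7 [0.097, 0.054]
95 ctr [0.4898 0.1337 0.08  ] yaw 0.2 [0.094, 0.053]
105 ctr [ 0.4418 -0.1378  0.08  ] yaw 10.5 [0.095, 0.054]
105 ctr [ 0.4742 -0.002   0.08  ] yaw 12.7 [0.096, 0.054]
105 ctr [0.4898 0.1337 0.08  ] yaw 0.2 [0.094, 0.053]
```

View pics/cp.png

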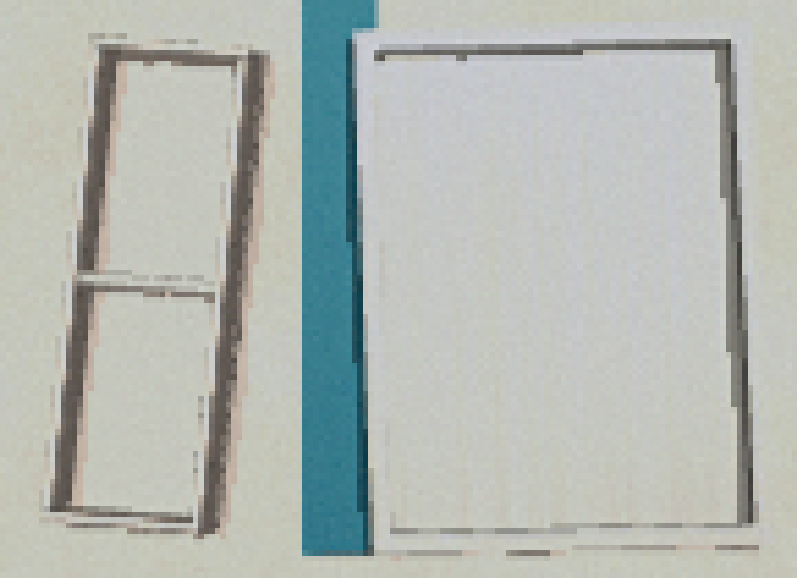

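```bash
python3 - <<'E'
from h import *
import pickle
c=pickle.load(open('top0.pkl','rb'))
def q(x,y,z,ox=100): return ray(c,x/5.5-.5+ox,y/5.5-.5+190,z)[:2]
for n,(x,y) in dict(LiT=(99,50),LiB=(51,510),RoT=(247,55),RoB=(200,533),LoT=(92,38),LoB=(44,518),divL=(78,279),divR=(216,292)).items(): print(n,q(x,y,.03).round(4))
L=q(51,510,.03)-q(99,50,.03);Rr=q(200,533,.03)-q(247,55,.03)
for d in (L,Rr): print(np.degrees(np.arctan2(-d[1],-d[0])),np.linalg.norm(d))
print('pan rim outer')
o=315-302/5.5
for n,(x,y) in dict(TL=(352,32),BL=(371,555),TR=(750,32)).items(): print(n,q(x,y,.02,o).round(4))
print('inner right wall base/top')
for n,(x,y) in dict(iTR=(730,45),iBR=(750,522),iTL=(378,48),iBL=(390,530)).items(): print(n,q(x,y,.02,o).round(4),q(x,y,.003,o).round(4))
# check in side
s=pickle.load(open('side0.pkl','rb')); im=s['pixels'][:,:,::-1].copy()
cv2.imwrite('pics/side_c.png',cv2.resize(im[120:310,170:370],None,fx=3,fy=3,interpolation=cv2.INTER_CUBIC))
E
```

```text
LiT [0.6123 0.3583]
LiB [0.3828 0.3786]
RoT [0.6086 0.2832]
RoB [0.3706 0.3039]
LoT [0.6184 0.362 ]
LoB [0.3789 0.382 ]
divL [0.4971 0.367 ]
divR [0.4898 0.2974]
-5.048718372665197 0.2303977428454823
-4.981461886023108 0.23890274252713528
pan rim outer
TL [ 0.6141 -0.2137]
BL [ 0.353  -0.2175]
TR [ 0.6112 -0.4137]
inner right wall base/top
iTR [ 0.6048 -0.4035] [ 0.6065 -0.4082]
iBR [ 0.3671 -0.4053] [ 0.3652 -0.4101]
iTL [ 0.6058 -0.2266] [ 0.6076 -0.2286]
iBL [ 0.3652 -0.2272] [ 0.3632 -0.2292]
```

View pics/side_c.png

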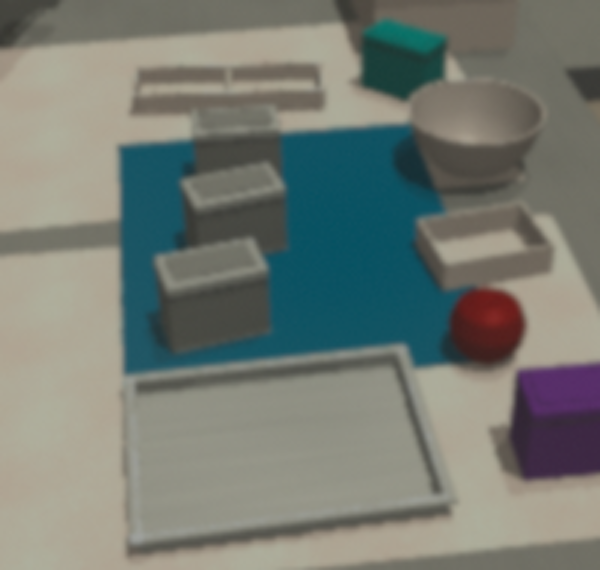

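```bash
cat >> h.py <<'E'
def plan(x,y,z,yaw):
    s=read_state(); Rm=R.from_quat(s['eef_rot']); p=np.array(s['ee_pos'])
    d=Rm.inv().apply(np.array([x,y,z])-p)
    a=np.radians(yaw)
    ex=np.array([-np.cos(a),-np.sin(a),0])  # tool x ~ -world x
    ey=np.array([-np.sin(a),np.cos(a),0])
    T=R.from_matrix(np.column_stack([ex,ey,np.cross(ex,ey)]))
    rv=(Rm.inv()*T).as_rotvec()
    print('t',round(float(s['time']),2),'pos',np.round(p,4),'F',np.round(s['ft_force'],2),'w',np.round(s['width'],4),'shift',d.round(4),'turn',rv.round(4))
E
python3 -c "
from h import *
plan(.489,.134,.2,0.2)"
```

```text
t 0.15 pos [0.2592 0.5685 0.2916] F [ 0.36 -0.08  0.29] w 0.0869 shift [-0.3893 -0.2999  0.092 ] turn [-1.100e-03 -2.000e-04 -4.313e-01]
```

{"name": "arm_command", "arguments": {"commands": [[100,[-0.01,-0.008,0],[0,0,-0.02]],[100,[-0.035,-0.027,0],[0,0,-0.06]],[100,[-0.065,-0.05,0],[0,0,-0.11]],[100,[-0.095,-0.073,0],[0,0,-0.16]],[100,[-0.125,-0.096,0.0],[0,0,-0.21]],[100,[-0.155,-0.119,0.0],[0,0,-0.26]],[100,[-0.185,-0.142,0.01],[0,0,-0.31]],[100,[-0.215,-0.165,0.02],[0,0,-0.36]],[100,[-0.245,-0.188,0.03],[0,0,-0.4]],[100,[-0.275,-0.211,0.04],[0,0,-0.43]]], "squeeze": 40}}

```text
time: 0.98
ee_pos: [0.4224, 0.2608, 0.2519]
eef_rot: [-0.002, 1.0, 0.0, 0.0]
ft_force: [0.9, 1.5, -0.4]
width: 0.087
```

```bash
python3 -c "
from h import *
plan(.489,.134,.2,0.2)"
```

```text
t 0.98 pos [0.4224 0.2608 0.2519] F [ 0.91  1.52 -0.42] w 0.087 shift [-0.066  -0.1271  0.0518] turn [0.0003 0.0001 0.001 ]
```

{"name": "arm_command", "arguments": {"commands": [[100,[-0.015,-0.028,0.01],[0,0,0]],[100,[-0.03,-0.056,0.022],[0,0,0]],[100,[-0.044,-0.083,0.033],[0,0,0]],[100,[-0.055,-0.105,0.043],[0,0,0]],[100,[-0.062,-0.118,0.049],[0,0,0]],[100,[-0.065,-0.125,0.051],[0,0,0]],[100,[-0.066,-0.126,0.052],[0,0,0]],[100,[-0.066,-0.126,0.052],[0,0,0]],[100,[-0.066,-0.126,0.052],[0,0,0]],[100,[-0.066,-0.126,0.052],[0,0,0]]]}}

```text
time: 1.82
ee_pos: [0.488, 0.1381, 0.2006]
eef_rot: [-0.002, 1.0, 0.0, 0.0]
ft_force: [-0.7, -0.1, 0.0]
width: 0.0869
```

```bash
python3 -c "
from h import *
plan(.489,.134,.107,0.2)
save('wrist','w1.png')"
```

```text
t 1.82 pos [0.488  0.1381 0.2006] F [-0.66 -0.12  0.02] w 0.0869 shift [-0.001  -0.0042  0.0936] turn [0.0007 0.0004 0.0007]
```

View pics/w1.png

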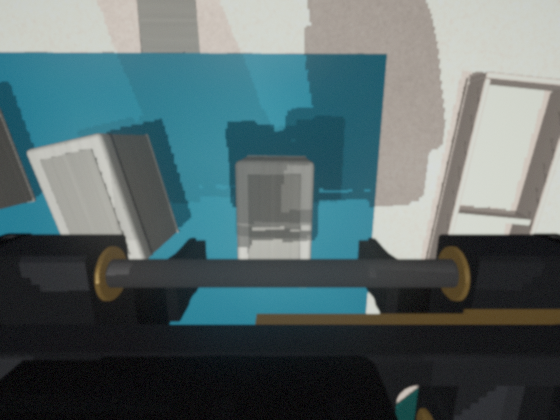

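Candidates (top view): grey boxes at (197,243), (246,248), (298,260) on the mat; purple at (378,151) and (451,282), turquoise at (129,158) off the mat. The three plain-metal ones on the mat are meant, since the others' colours are excluded. The enlarged crop and this wrist view confirm it, with a grey tin at (275,205) between the fingers.

{"name": "arm_command", "arguments": {"commands": [[100,[-0.001,-0.004,0.015],[0,0,0]],[100,[-0.001,-0.004,0.035],[0,0,0]],[100,[-0.001,-0.004,0.055],[0,0,0]],[100,[-0.001,-0.004,0.073],[0,0,0]],[100,[-0.001,-0.004,0.086],[0,0,0]],[100,[-0.001,-0.004,0.093],[0,0,0]],[100,[-0.001,-0.004,0.093],[0,0,0]],[58,[-0.001,-0.004,0.093],[0,0,0]],[58,[-0.001,-0.004,0.093],[0,0,0]],[40,[-0.001,-0.004,0.093],[0,0,0]]], "squeeze": 40}}

```text
time: 2.7
ee_pos: [0.4898, 0.1331, 0.1082]
eef_rot: [-0.001, 1.0, 0.0, 0.001]
ft_force: [0.2, 0.9, 0.1]
width: 0.0745
```

{"name": "arm_command", "arguments": {"commands": [[40,[0,0,0],[0,0,0]],[40,[0,0,0],[0,0,0]],[40,[0,0,0],[0,0,0]],[40,[0,0,-0.01],[0,0,0]],[40,[0,0,-0.02],[0,0,0]],[40,[0,0,-0.03],[0,0,0]],[40,[0,0,-0.035],[0,0,0]],[40,[0,0,-0.035],[0,0,0]],[40,[0,0,-0.035],[0,0,0]],[40,[0,0,-0.035],[0,0,0]]]}}

```text
time: 3.53
ee_pos: [0.489, 0.1327, 0.1419]
eef_rot: [-0.001, 1.0, -0.0, -0.0]
ft_force: [0.6, 0.0, -6.5]
width: 0.0552
```

```bash
python3 -c "
from h import *
for i in range(3): plan(.4347,.338,.237,-5); camera('wrist')
save('wrist','w2.png')"
```

```text
t 3.53 pos [0.489  0.1327 0.1419] F [ 0.56  0.02 -6.47] w 0.0552 shift [ 0.0538  0.2054 -0.095 ] turn [-0.0001 -0.0005  0.0896]
t 3.58 pos [0.4889 0.1327 0.1418] F [-1.44  0.01 -6.99] w 0.0553 shift [ 0.0538  0.2054 -0.0952] turn [-0.0003 -0.0008  0.0896]
t 3.63 pos [0.4889 0.1327 0.1417] F [-1.09 -1.   -5.76] w 0.0551 shift [ 0.0538  0.2054 -0.0953] turn [-0.0004 -0.0008  0.0895]
```

View pics/w2.png

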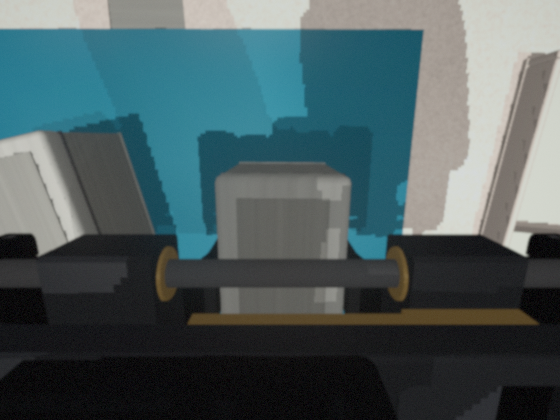

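Weight about 6 N, so this tin is full. It goes to bay_far.

{"name": "arm_command", "arguments": {"commands": [[40,[0,0.005,-0.015],[0,0,0]],[40,[-0.005,0.02,-0.03],[0,0,0.01]],[40,[-0.015,0.045,-0.04],[0,0,0.03]],[40,[-0.025,0.075,-0.045],[0,0,0.05]],[40,[-0.035,0.105,-0.045],[0,0,0.07]],[40,[-0.045,0.135,-0.045],[0,0,0.08]],[40,[-0.053,0.16,-0.045],[0,0,0.09]],[40,[-0.06,0.18,-0.045],[0,0,0.09]],[40,[-0.063,0.19,-0.045],[0,0,0.09]],[40,[-0.064,0.195,-0.045],[0,0,0.09]]]}}

```text
time: 4.57
ee_pos: [0.5525, 0.3296, 0.1864]
eef_rot: [0.043, 0.999, -0.0, -0.0]
ft_force: [-0.8, -0.6, -6.3]
width: 0.0548
```

```bash
python3 -c "
from h import *
plan(.5533,.3278,.1125,-5); save('wrist','w3.png')
plan(.5533,.3278,.1125,-5);save('top','t3.png')
im=cv2.imread('pics/t3.png');cv2.imwrite('pics/t3c.png',cv2.resize(im[180:300,95:255],None,fx=5,fy=5))
plan(.5533,.3278,.1125,-5);"
```

```text
t 4.57 pos [0.5525 0.3296 0.1864] F [-0.84 -0.63 -6.26] w 0.0548 shift [-0.001  -0.0017  0.0739] turn [-0.0003 -0.0009  0.0015]
t 4.62 pos [0.5525 0.3294 0.1865] F [-0.84  0.72 -5.63] w 0.0551 shift [-0.001  -0.0015  0.074 ] turn [-0.0003 -0.0008  0.0011]
t 4.67 pos [0.5525 0.328  0.1867] F [-0.07 -0.55 -5.56] w 0.055 shift [-0.0008 -0.      0.0742] turn [-0.0008 -0.0008  0.0001]
```

View pics/w3.png

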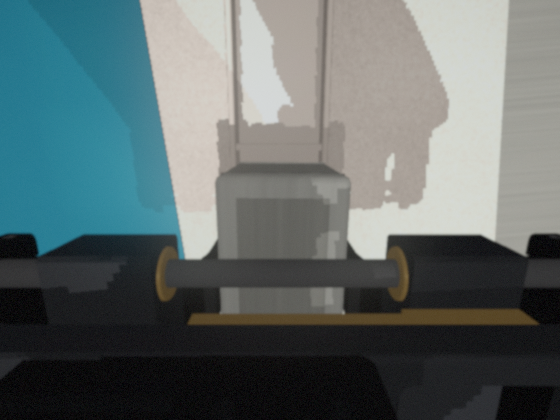

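The wrist view shows the caddy edges at u≈229 and 332, with the tin centred between them. Lowering.

{"name": "arm_command", "arguments": {"commands": [[40,[-0.001,0,0.01],[0,0,0]],[40,[-0.001,0,0.025],[0,0,0]],[40,[-0.001,0,0.04],[0,0,0]],[40,[-0.001,0,0.053],[0,0,0]],[40,[-0.001,0,0.06],[0,0,0]],[40,[-0.001,0,0.065],[0,0,0]],[40,[-0.001,0,0.068],[0,0,0]],[40,[-0.001,0,0.07],[0,0,0]],[40,[-0.001,0,0.072],[0,0,0]],[40,[-0.001,0,0.072],[0,0,0]]]}}

```text
time: 5.5
ee_pos: [0.5539, 0.3279, 0.1154]
eef_rot: [0.044, 0.999, 0.0, 0.0]
ft_force: [-0.9, 0.4, -5.2]
width: 0.0553
```

{"name": "arm_command", "arguments": {"commands": [[40,[0,0,0.0],[0,0,0]],[40,[0,0,0.0005],[0,0,0]],[40,[0,0,0.001],[0,0,0]],[40,[0,0,0.001],[0,0,0]],[40,[0,0,0.0015],[0,0,0]],[40,[0,0,0.0015],[0,0,0]],[40,[0,0,0.002],[0,0,0]],[40,[0,0,0.002],[0,0,0]],[40,[0,0,0.002],[0,0,0]],[40,[0,0,0.002],[0,0,0]]]}}

```text
time: 6.33
ee_pos: [0.5538, 0.3278, 0.1132]
eef_rot: [0.044, 0.999, 0.0, -0.0]
ft_force: [-0.1, 0.4, -5.5]
width: 0.0546
```

```bash
python3 -c "
from h import *
plan(.5533,.3278,.1125,-5); save('side','s4.png')
im=cv2.imread('pics/s4.png');cv2.imwrite('pics/s4c.png',cv2.resize(im[80:240,190:370],None,fx=3.5,fy=3.5))
plan(.5533,.3278,.1125,-5)"
```

```text
t 6.33 pos [0.5538 0.3278 0.1132] F [-0.07  0.42 -5.55] w 0.0546 shift [ 0.0005 -0.0001  0.0007] turn [ 0.0001 -0.     -0.0006]
t 6.38 pos [0.5538 0.3278 0.1133] F [-0.46  0.36 -5.94] w 0.0551 shift [ 0.0005 -0.0001  0.0008] turn [ 0.0001  0.     -0.0006]
```

View pics/s4c.png

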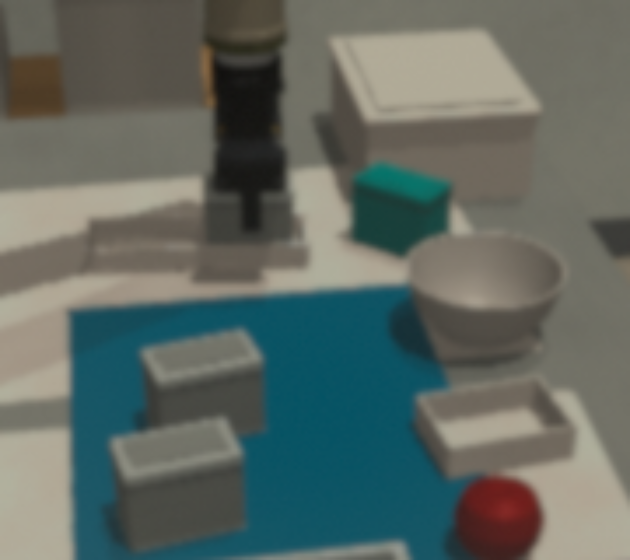

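{"name": "arm_command", "arguments": {"commands": [[40,[0,0,0.0005],[0,0,0]],[40,[0,0,0.0005],[0,0,0]],[40,[0,0,0.001],[0,0,0]],[40,[0,0,0.001],[0,0,0]],[40,[0,0,0.0015],[0,0,0]],[40,[0,0,0.0015],[0,0,0]],[40,[0,0,0.002],[0,0,0]],[40,[0,0,0.002],[0,0,0]],[40,[0,0,0.002],[0,0,0]],[40,[0,0,0.002],[0,0,0]]]}}

```text
time: 7.22
ee_pos: [0.554, 0.3278, 0.1126]
eef_rot: [0.044, 0.999, 0.0, 0.0]
ft_force: [-6.0, -4.4, 9.5]
width: 0.0554
```

Floor contact: Fz went from -5.5 to +9.5. Releasing and rising.

{"name": "arm_command", "arguments": {"commands": [[70,[0,0,-0.001],[0,0,0]],[80,[0,0,-0.001],[0,0,0]],[100,[0,0,-0.001],[0,0,0]],[100,[0,0,-0.001],[0,0,0]],[100,[0,0,-0.001],[0,0,0]],[100,[0,0,-0.01],[0,0,0]],[100,[0,0,-0.025],[0,0,0]],[100,[0,0,-0.045],[0,0,0]],[100,[0,0,-0.065],[0,0,0]],[100,[0,0,-0.09],[0,0,0]]]}}

```text
time: 8.05
ee_pos: [0.5535, 0.3276, 0.2019]
eef_rot: [0.044, 0.999, -0.0, -0.0]
ft_force: [-0.2, 1.0, 0.4]
width: 0.0869
```

```bash
python3 -c "
from h import *
plan(.4743,-.002,.2,12.8); save('wrist','w5.png')"
```

```text
t 8.05 pos [0.5535 0.3276 0.2019] F [-0.21  0.97  0.41] w 0.0869 shift [ 0.0499 -0.3353  0.0022] turn [-0.0006 -0.001  -0.3112]
```

View pics/w5.png

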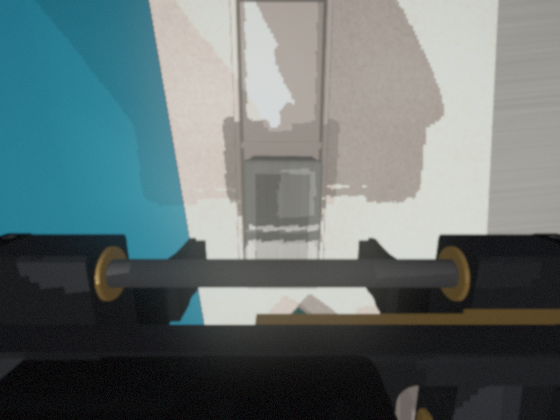

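The first tin stands in the far bay, lid at (283,205) between the caddy walls. Next is the middle tin.

{"name": "arm_command", "arguments": {"commands": [[100,[0.003,-0.015,0],[0,0,-0.02]],[100,[0.008,-0.05,0],[0,0,-0.05]],[100,[0.013,-0.09,0],[0,0,-0.09]],[100,[0.02,-0.13,0],[0,0,-0.13]],[100,[0.025,-0.17,0],[0,0,-0.17]],[100,[0.031,-0.21,0],[0,0,-0.21]],[100,[0.037,-0.25,0],[0,0,-0.25]],[100,[0.043,-0.288,0],[0,0,-0.28]],[100,[0.048,-0.32,0],[0,0,-0.3]],[100,[0.05,-0.335,0.002],[0,0,-0.311]]]}}

```text
time: 8.93
ee_pos: [0.4738, -0.0059, 0.2002]
eef_rot: [-0.11, 0.994, -0.0, 0.001]
ft_force: [0.5, -0.6, -0.4]
width: 0.0871
```

```bash
python3 -c "
from h import *
camera('top');camera('top');plan(.4743,-.002,.107,12.8); save('wrist','w6.png')"
```

```text
t 9.03 pos [ 0.4742 -0.0047  0.1998] F [-0.42  0.01 -0.02] w 0.0871 shift [-0.0006  0.0026  0.0928] turn [-0.0001  0.0008 -0.005 ]
```

View pics/w6.png

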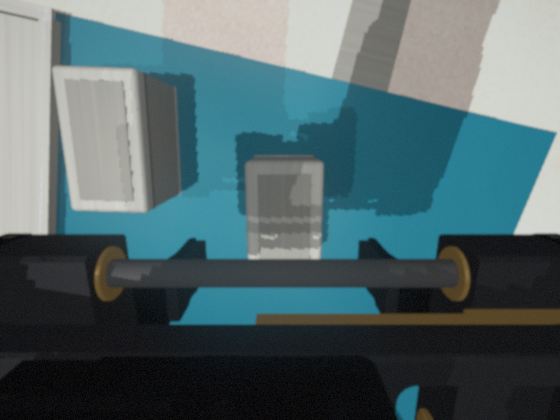

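The tin is centred at (284,205) between the fingers.

{"name": "arm_command", "arguments": {"commands": [[100,[0,0.002,0.015],[0,0,-0.005]],[100,[0,0.002,0.035],[0,0,-0.005]],[100,[0,0.002,0.055],[0,0,-0.005]],[100,[0,0.002,0.073],[0,0,-0.005]],[100,[0,0.002,0.086],[0,0,-0.005]],[100,[0,0.002,0.093],[0,0,-0.005]],[100,[0,0.002,0.093],[0,0,-0.005]],[58,[0,0.002,0.093],[0,0,-0.005]],[58,[0,0.002,0.093],[0,0,-0.005]],[40,[0,0.002,0.093],[0,0,-0.005]]]}}

```text
time: 9.92
ee_pos: [0.4748, 0.0008, 0.1072]
eef_rot: [-0.114, 0.993, 0.0, 0.001]
ft_force: [0.4, 0.5, -0.2]
width: 0.0736
```

{"name": "arm_command", "arguments": {"commands": [[40,[0,0,0],[0,0,0]],[40,[0,0,0],[0,0,0]],[40,[0,0,0],[0,0,0]],[40,[0,0,-0.015],[0,0,0]],[40,[0,0,-0.04],[0,0,0]],[40,[0,0,-0.07],[0,0,0]],[40,[0,0,-0.09],[0,0,0]],[40,[0,0,-0.1],[0,0,0]],[40,[0,0,-0.1],[0,0,0]],[40,[0,0,-0.1],[0,0,0]]]}}

```text
time: 10.75
ee_pos: [0.4737, 0.0005, 0.2053]
eef_rot: [-0.114, 0.993, 0.0, -0.0]
ft_force: [0.6, -0.5, -6.2]
width: 0.0551
```

```bash
python3 -c "
from h import *
for i in range(4): plan(.4347,.338,.2,-5); camera('wrist')
print('pan');plan(.545,-.315,.21,0.6)"
```

```text
t 10.75 pos [0.4737 0.0005 0.2053] F [ 0.63 -0.54 -6.17] w 0.0551 shift [-0.0384  0.3375  0.0054] turn [ 2.000e-04 -1.000e-03  3.156e-01]
t 10.8 pos [0.4733 0.0005 0.2046] F [-0.32 -0.14 -5.49] w 0.0553 shift [-0.0388  0.3375  0.0047] turn [-0.     -0.0024  0.3156]
t 10.85 pos [4.732e-01 4.000e-04 2.044e-01] F [-0.49  0.   -5.94] w 0.0556 shift [-0.0389  0.3375  0.0044] turn [-2.000e-04 -2.900e-03  3.155e-01]
t 10.9 pos [4.733e-01 4.000e-04 2.045e-01] F [ 0.02  0.37 -5.77] w 0.0553 shift [-0.0388  0.3376  0.0044] turn [-3.000e-04 -3.000e-03  3.155e-01]
pan
t 10.95 pos [4.734e-01 4.000e-04 2.047e-01] F [-0.7   0.17 -6.1 ] w 0.055 shift [ 0.0016 -0.3234 -0.0053] turn [-2.000e-04 -2.700e-03  2.177e-01]
```

About 5.8 N, so this one is full too. It goes to bay_near.

{"name": "arm_command", "arguments": {"commands": [[40,[-0.002,0.012,0],[0,0,0.02]],[40,[-0.006,0.045,0],[0,0,0.05]],[40,[-0.011,0.083,0],[0,0,0.09]],[40,[-0.015,0.122,0],[0,0,0.13]],[40,[-0.02,0.161,0],[0,0,0.17]],[40,[-0.024,0.2,0],[0,0,0.21]],[40,[-0.028,0.239,0],[0,0,0.25]],[40,[-0.033,0.278,0],[0,0,0.28]],[40,[-0.036,0.312,0],[0,0,0.3]],[40,[-0.039,0.335,0.004],[0,0,0.316]]]}}

```text
time: 11.78
ee_pos: [0.4347, 0.3396, 0.2017]
eef_rot: [0.043, 0.999, 0.001, -0.001]
ft_force: [0.3, 0.4, -5.5]
width: 0.0555
```

```bash
python3 -c "
from h import *
camera('top');camera('top');plan(.4347,.338,.1127,-5); save('wrist','w7.png')"
```

```text
t 11.88 pos [0.4338 0.3403 0.2003] F [-0.3  -0.15 -5.84] w 0.0558 shift [-0.0013 -0.0022  0.0876] turn [ 0.0002 -0.0027  0.0055]
```

View pics/w7.png

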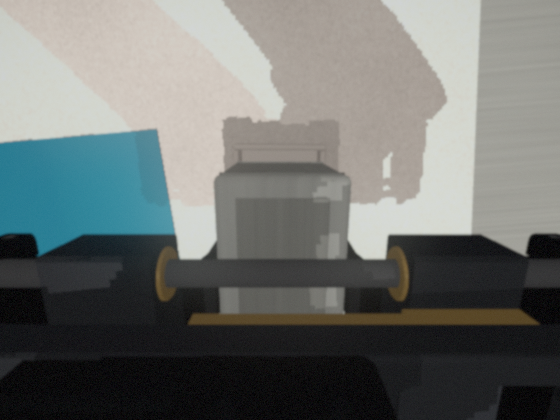

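Caddy end wall at u≈236–326, row 147; alignment agrees with the plan (about -2 mm in y).

{"name": "arm_command", "arguments": {"commands": [[40,[-0.001,-0.002,0.015],[0,0,0.005]],[40,[-0.001,-0.002,0.033],[0,0,0.005]],[40,[-0.001,-0.002,0.05],[0,0,0.005]],[40,[-0.001,-0.002,0.063],[0,0,0.005]],[40,[-0.001,-0.002,0.072],[0,0,0.005]],[40,[-0.001,-0.002,0.078],[0,0,0.005]],[40,[-0.001,-0.002,0.082],[0,0,0.005]],[40,[-0.001,-0.002,0.084],[0,0,0.005]],[40,[-0.001,-0.002,0.085],[0,0,0.005]],[40,[-0.001,-0.002,0.085],[0,0,0.005]]]}}

```text
time: 12.77
ee_pos: [0.4375, 0.3336, 0.1176]
eef_rot: [0.046, 0.999, 0.0, 0.0]
ft_force: [-0.3, 0.1, -6.2]
width: 0.0552
```

```bash
python3 -c "
from h import *
plan(.4347,.338,.1127,-5)"
```

```text
t 12.77 pos [0.4375 0.3336 0.1176] F [-0.27  0.15 -6.23] w 0.0552 shift [0.0031 0.0041 0.0049] turn [ 0.0006  0.0005 -0.0056]
```

{"name": "arm_command", "arguments": {"commands": [[40,[0.001,0.002,0],[0,0,-0.003]],[40,[0.003,0.004,0],[0,0,-0.005]],[40,[0.003,0.004,0.001],[0,0,-0.005]],[40,[0.003,0.004,0.002],[0,0,-0.005]],[40,[0.003,0.004,0.003],[0,0,-0.005]],[40,[0.003,0.004,0.0035],[0,0,-0.005]],[40,[0.003,0.004,0.004],[0,0,-0.005]],[40,[0.003,0.004,0.0045],[0,0,-0.005]],[40,[0.003,0.004,0.005],[0,0,-0.005]],[40,[0.003,0.004,0.005],[0,0,-0.005]]]}}

```text
time: 13.6
ee_pos: [0.4346, 0.3377, 0.1122]
eef_rot: [0.044, 0.999, -0.0, -0.0]
ft_force: [0.3, 0.5, -5.6]
width: 0.0554
```

```bash
python3 -c "
from h import *
plan(.4347,.338,.1127,-5)"
```

```text
t 13.6 pos [0.4346 0.3377 0.1122] F [ 0.28  0.52 -5.6 ] w 0.0554 shift [-0.0001  0.0003 -0.0005] turn [-0.     -0.0001 -0.0006]
```

{"name": "arm_command", "arguments": {"commands": [[40,[0,0,0.0005],[0,0,0]],[40,[0,0,0.0005],[0,0,0]],[40,[0,0,0.001],[0,0,0]],[40,[0,0,0.001],[0,0,0]],[40,[0,0,0.001],[0,0,0]],[40,[0,0,0.0015],[0,0,0]],[40,[0,0,0.0015],[0,0,0]],[40,[0,0,0.0015],[0,0,0]],[40,[0,0,0.0015],[0,0,0]],[40,[0,0,0.0015],[0,0,0]]]}}

```text
time: 14.43
ee_pos: [0.4347, 0.3378, 0.1117]
eef_rot: [0.044, 0.999, 0.0, 0.0]
ft_force: [-5.0, -5.6, 9.7]
width: 0.0553
```

Contact again. Release and rise, then on to the third tin.

{"name": "arm_command", "arguments": {"commands": [[70,[0,0,-0.001],[0,0,0]],[80,[0,0,-0.001],[0,0,0]],[100,[0,0,-0.001],[0,0,0]],[100,[0,0,-0.001],[0,0,0]],[100,[0,0,-0.001],[0,0,0]],[100,[0,0,-0.01],[0,0,0]],[100,[0,0,-0.025],[0,0,0]],[100,[0,0,-0.045],[0,0,0]],[100,[0,0,-0.065],[0,0,0]],[100,[0,0,-0.09],[0,0,0]]]}}

```text
time: 15.27
ee_pos: [0.4343, 0.3375, 0.2016]
eef_rot: [0.044, 0.999, -0.0, -0.0]
ft_force: [0.4, 0.7, -0.6]
width: 0.087
```

```bash
python3 -c "
from h import *
plan(.442,-.138,.2,10.7); save('wrist','w8.png')"
```

```text
t 15.27 pos [0.4343 0.3375 0.2016] F [ 0.44  0.7  -0.64] w 0.087 shift [-0.0494 -0.473   0.0019] turn [-0.0006 -0.0008 -0.2745]
```

View pics/w8.png

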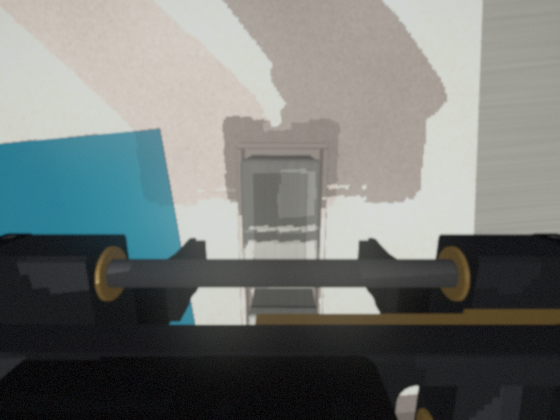

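The second tin is in the near bay, lid at (281,205) with the end wall visible at row 147.

{"name": "arm_command", "arguments": {"commands": [[100,[-0.001,-0.012,0],[0,0,-0.01]],[100,[-0.005,-0.045,0],[0,0,-0.03]],[100,[-0.009,-0.083,0],[0,0,-0.06]],[100,[-0.013,-0.121,0],[0,0,-0.09]],[100,[-0.017,-0.159,0],[0,0,-0.12]],[100,[-0.021,-0.197,0],[0,0,-0.15]],[100,[-0.025,-0.235,0],[0,0,-0.18]],[100,[-0.029,-0.273,0],[0,0,-0.2]],[100,[-0.032,-0.311,0],[0,0,-0.22]],[100,[-0.036,-0.349,0],[0,0,-0.24]]]}}

```text
time: 16.15
ee_pos: [0.4396, -0.0148, 0.2015]
eef_rot: [-0.077, 0.997, 0.0, 0.001]
ft_force: [1.2, -0.2, 0.8]
width: 0.0872
```

```bash
python3 -c "
from h import *
plan(.442,-.138,.2,10.7)"
```

```text
t 16.15 pos [ 0.4396 -0.0148  0.2015] F [ 1.23 -0.22  0.83] w 0.0872 shift [ 0.0164 -0.1221  0.0014] turn [ 0.0006  0.0014 -0.0335]
```

{"name": "arm_command", "arguments": {"commands": [[100,[0.004,-0.032,0],[0,0,-0.01]],[100,[0.008,-0.062,0],[0,0,-0.02]],[100,[0.012,-0.088,0],[0,0,-0.03]],[100,[0.015,-0.106,0],[0,0,-0.034]],[100,[0.016,-0.116,0.001],[0,0,-0.034]],[100,[0.016,-0.119,0.001],[0,0,-0.034]],[100,[0.016,-0.12,0.001],[0,0,-0.034]],[100,[0.016,-0.12,0.001],[0,0,-0.034]],[100,[0.016,-0.12,0.001],[0,0,-0.034]],[100,[0.016,-0.12,0.001],[0,0,-0.034]]]}}

```text
time: 16.98
ee_pos: [0.4424, -0.1332, 0.1998]
eef_rot: [-0.094, 0.996, 0.0, 0.0]
ft_force: [-0.4, 0.2, 0.0]
width: 0.0868
```

```bash
python3 -c "
from h import *
plan(.442,-.138,.107,10.7); save('wrist','w9.png')"
```

```text
t 16.98 pos [ 0.4424 -0.1332  0.1998] F [-0.39  0.21  0.04] w 0.0868 shift [ 0.0013 -0.0047  0.0928] turn [0.0003 0.0001 0.0009]
```

View pics/w9.png

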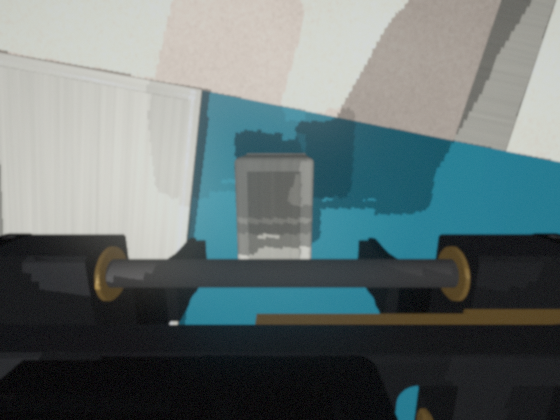

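The tin is at (274,205); a shift of -4.5 mm in y agrees. The fingertips stay above the pan rim.

{"name": "arm_command", "arguments": {"commands": [[100,[0.001,-0.004,0.015],[0,0,0]],[100,[0.001,-0.005,0.035],[0,0,0]],[100,[0.001,-0.005,0.055],[0,0,0]],[100,[0.001,-0.005,0.073],[0,0,0]],[100,[0.001,-0.005,0.086],[0,0,0]],[100,[0.001,-0.005,0.093],[0,0,0]],[100,[0.001,-0.005,0.093],[0,0,0]],[58,[0.001,-0.005,0.093],[0,0,0]],[58,[0.001,-0.005,0.093],[0,0,0]],[40,[0.001,-0.005,0.093],[0,0,0]]]}}

```text
time: 17.87
ee_pos: [0.4428, -0.1392, 0.1076]
eef_rot: [-0.093, 0.996, -0.0, 0.001]
ft_force: [0.6, 0.2, 0.3]
width: 0.0741
```

{"name": "arm_command", "arguments": {"commands": [[40,[0,0,0],[0,0,0]],[40,[0,0,0],[0,0,0]],[40,[0,0,0],[0,0,0]],[40,[0,0,-0.015],[0,0,0]],[40,[0,0,-0.035],[0,0,0]],[40,[0,0,-0.055],[0,0,0]],[40,[0,0,-0.06],[0,0,0]],[40,[0,0,-0.06],[0,0,0]],[40,[0,0,-0.06],[0,0,0]],[40,[0,0,-0.06],[0,0,0]]]}}

```text
time: 18.7
ee_pos: [0.4416, -0.139, 0.1656]
eef_rot: [-0.093, 0.996, 0.0, -0.001]
ft_force: [0.3, 0.3, -1.6]
width: 0.0553
```

```bash
python3 -c "
from h import *
for i in range(4): plan(.485,-.315,.165,0.6); camera('wrist')"
```

```text
t 18.7 pos [ 0.4416 -0.139   0.1656] F [ 0.26  0.3  -1.63] w 0.0553 shift [-0.0101 -0.181   0.0005] turn [ 0.0004 -0.0016  0.1759]
t 18.75 pos [ 0.4415 -0.139   0.1655] F [-0.65  0.57 -1.63] w 0.0555 shift [-0.0101 -0.181   0.0004] turn [ 0.0004 -0.0019  0.1758]
t 18.8 pos [ 0.4416 -0.1391  0.1656] F [ 0.31  0.77 -1.08] w 0.0552 shift [-0.0101 -0.1809  0.0005] turn [ 0.0003 -0.0019  0.1757]
t 18.85 pos [ 0.4417 -0.1391  0.1658] F [ 0.43 -0.38 -0.94] w 0.0557 shift [-0.01   -0.1809  0.0007] turn [ 0.0002 -0.0016  0.1758]
```

About 1.3 N, so this one is empty. It goes to the middle of the pan.

{"name": "arm_command", "arguments": {"commands": [[40,[-0.001,-0.012,0],[0,0,0.015]],[40,[-0.003,-0.04,0],[0,0,0.04]],[40,[-0.004,-0.07,0],[0,0,0.07]],[40,[-0.006,-0.1,0],[0,0,0.1]],[40,[-0.008,-0.13,0],[0,0,0.13]],[40,[-0.009,-0.155,0],[0,0,0.155]],[40,[-0.01,-0.172,0],[0,0,0.17]],[40,[-0.01,-0.18,0],[0,0,0.176]],[40,[-0.01,-0.181,0],[0,0,0.176]],[40,[-0.01,-0.181,0],[0,0,0.176]]]}}

```text
time: 19.73
ee_pos: [0.4853, -0.3152, 0.1663]
eef_rot: [-0.005, 1.0, 0.0, -0.0]
ft_force: [1.2, 0.4, -2.0]
width: 0.0552
```

{"name": "arm_command", "arguments": {"commands": [[40,[0,0,0.008],[0,0,0]],[40,[0,0,0.02],[0,0,0]],[40,[0,0,0.032],[0,0,0]],[40,[0,0,0.042],[0,0,0]],[40,[0,0,0.047],[0,0,0]],[40,[0,0,0.05],[0,0,0]],[40,[0,0,0.051],[0,0,0]],[40,[0,0,0.052],[0,0,0]],[40,[0,0,0.052],[0,0,0]],[40,[0,0,0.052],[0,0,0]]]}}

```text
time: 20.57
ee_pos: [0.4857, -0.3154, 0.1151]
eef_rot: [-0.005, 1.0, -0.0, 0.0]
ft_force: [1.3, -0.1, -2.4]
width: 0.0553
```

```bash
python3 -c "
from h import *
plan(.485,-.315,.111,0.6)"
```

```text
t 20.57 pos [ 0.4857 -0.3154  0.1151] F [ 1.32 -0.05 -2.4 ] w 0.0553 shift [0.0007 0.0004 0.0041] turn [-0.0002  0.0007 -0.0004]
```

{"name": "arm_command", "arguments": {"commands": [[40,[0,0,0.001],[0,0,0]],[40,[0,0,0.002],[0,0,0]],[40,[0,0,0.003],[0,0,0]],[40,[0,0,0.003],[0,0,0]],[40,[0,0,0.0035],[0,0,0]],[40,[0,0,0.0035],[0,0,0]],[40,[0,0,0.004],[0,0,0]],[40,[0,0,0.004],[0,0,0]],[40,[0,0,0.004],[0,0,0]],[40,[0,0,0.004],[0,0,0]]]}}

```text
time: 21.4
ee_pos: [0.4856, -0.3152, 0.1107]
eef_rot: [-0.005, 1.0, 0.0, 0.0]
ft_force: [1.0, 0.3, -2.6]
width: 0.0549
```

{"name": "arm_command", "arguments": {"commands": [[40,[0,0,0.0005],[0,0,0]],[40,[0,0,0.0005],[0,0,0]],[40,[0,0,0.001],[0,0,0]],[40,[0,0,0.001],[0,0,0]],[40,[0,0,0.001],[0,0,0]],[40,[0,0,0.0015],[0,0,0]],[40,[0,0,0.0015],[0,0,0]],[40,[0,0,0.0015],[0,0,0]],[40,[0,0,0.0015],[0,0,0]],[40,[0,0,0.0015],[0,0,0]]]}}

```text
time: 22.23
ee_pos: [0.4855, -0.3153, 0.1101]
eef_rot: [-0.005, 1.0, 0.0, 0.0]
ft_force: [-5.2, 3.1, 12.2]
width: 0.0554
```

Contact. Release and rise.

{"name": "arm_command", "arguments": {"commands": [[70,[0,0,-0.001],[0,0,0]],[80,[0,0,-0.001],[0,0,0]],[100,[0,0,-0.001],[0,0,0]],[100,[0,0,-0.001],[0,0,0]],[100,[0,0,-0.001],[0,0,0]],[100,[0,0,-0.01],[0,0,0]],[100,[0,0,-0.025],[0,0,0]],[100,[0,0,-0.045],[0,0,0]],[100,[0,0,-0.065],[0,0,0]],[100,[0,0,-0.09],[0,0,0]]]}}

```text
time: 23.07
ee_pos: [0.485, -0.3151, 0.2]
eef_rot: [-0.005, 1.0, 0.0, -0.001]
ft_force: [0.7, -0.6, 0.5]
width: 0.0871
```

{"name": "arm_command", "arguments": {"commands": [[100,[0.01,0.01,-0.02],[0,0,0]],[100,[0.03,0.03,-0.05],[0,0,0]],[100,[0.05,0.05,-0.08],[0,0,0]],[100,[0.06,0.07,-0.1],[0,0,0]],[100,[0.06,0.1,-0.1],[0,0,0]],[100,[0.06,0.13,-0.1],[0,0,0]],[100,[0.06,0.15,-0.1],[0,0,0]],[100,[0.06,0.15,-0.1],[0,0,0]],[100,[0.06,0.15,-0.1],[0,0,0]],[100,[0.06,0.15,-0.1],[0,0,0]]]}}

```text
time: 23.9
ee_pos: [0.4238, -0.1667, 0.2996]
eef_rot: [-0.005, 1.0, -0.0, 0.0]
ft_force: [0.4, 0.4, -0.4]
width: 0.087
```

```bash
python3 - <<'E'
from h import *
plan(.485,-.315,.3,0.6)
c=save('top','t10.png'); save('side','s10.png')
im=c['pixels'][:,:,::-1]; im2=cv2.imread('pics/s10.png')
a=cv2.resize(im[90:310,95:415],None,fx=2.5,fy=2.5); cv2.imwrite('pics/t10c.png',a)
cv2.imwrite('pics/s10c.png',cv2.resize(im2[110:310,180:400],None,fx=2.9,fy=2.9))
E
```

```text
t 23.9 pos [ 0.4238 -0.1667  0.2996] F [ 0.44  0.37 -0.45] w 0.087 shift [-0.0598 -0.1489 -0.0003] turn [-0.0002  0.0005 -0.0011]
```

View pics/t10c.png

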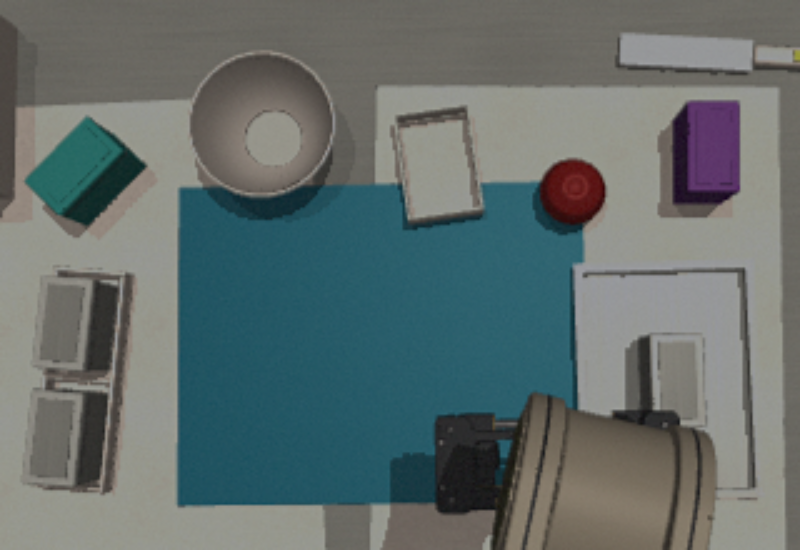

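View pics/s10c.png

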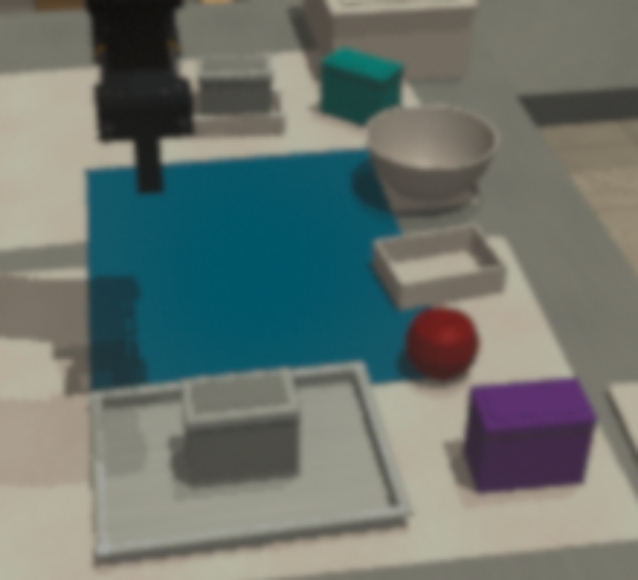

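Both tins stand in the caddy (crop (65,320) and (58,430)) and one in the pan (678,378). I'll check that the lids are level by their size and position at the expected heights.

```bash
python3 - <<'E'
from h import *
import pickle
c=camera('top'); 
def q(x,y,z): return ray(c,(x+.5)/2.5-.5+95,(y+.5)/2.5-.5+90,z)[:2]
for n,cs,z in [('far',[(44,276),(94,280),(82,370),(33,366)],.085),('near',[(32,388),(82,391),(73,488),(23,484)],.085),('pan',[(652,334),(704,335),(706,425)],.083)]:
    P=np.array([q(*p,z) for p in cs]); 
    print(n,P.round(3).tolist(),'ctr',((P[0]+P[2])/2).round(4),[float(np.linalg.norm(P[i+1]-P[i]).round(3)) for i in range(len(P)-1)])
s=read_state(); print(np.round(s['ft_force'],2),s['width'],s['time'],np.abs(s['joint_vel']).max())
E
```

```text
far [[0.602, 0.349], [0.597, 0.296], [0.503, 0.307], [0.508, 0.359]] ctr [0.5527 0.3278] [0.053, 0.095, 0.052]
near [[0.485, 0.359], [0.481, 0.307], [0.381, 0.315], [0.386, 0.367]] ctr [0.433  0.3369] [0.053, 0.1, 0.052]
pan [[0.533, -0.288], [0.531, -0.342], [0.438, -0.341]] ctr [ 0.4854 -0.3148] [0.054, 0.093]
[-0.34 -0.33 -0.13] 0.08737208846463863 24.05 0.006612065297870815
```

Lid centres agree with the targets to within about 2 mm, and the arm is clear and still. Handing in.

```bash
python3 -c "
from bench import *
print(close_job())"
```

```text
the job is handed in; nothing more can be done
None
```

The job is done and handed in at about 24 s; no verdict is reported.

- **Sorting:** I lifted all three tins. The left and middle ones read about 5.5–6.5 N, so they are full. The left tin stands in bay_far and the middle tin in bay_near. The right tin read about 1–2.6 N, so it is empty and stands in the middle of the pan. Each was lowered until the force showed floor contact, then released.
- **Last checks:** In the final top view the lid centres were within about 2 mm of the targets. The tins look upright in the top and side views, and the bowl, paper tray and apple appear where they started. The gripper was open, clear and at rest.
- **Disagreements:** The empty tin's reading drifted from about 1 to 2.6 N on the way down, which is close to the 2.9 N limit. It is still well below the other two, and at most two tins can be full. The second tin was 3–4 mm off sideways partway into its bay; I corrected that before setting it down.

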